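# Set a bent crank in the notched jig and drive out its stuck pin

### The job

Lay the Z-bent steel crank in the jig, turned so that its two ends rest flat in the two notches with the hub midway between them, and let go of it. Then take the drift punch from its wooden block and, with the crank still in the notches, push the stuck pin down through the hub until it stands out at least 12 mm underneath. Finally stand the punch back fully home in its block, leaving the crank in the notches and the other things on the bench where they are.

Things in the scene. Friction and masses are not known exactly. Their poses are not given: they have to be found in the camera images.
- crank: Loose steel crank, 0.5 kg, 200 mm long, of 16 x 16 mm square bar bent flat into a Z, lying flat left or right of the jig. Origin: centre of the underside, also centre of mass; z up. Two end legs parallel to x, centre lines from (50, 37.5) to (100, 37.5) mm and (-50, -37.5) to (-100, -37.5) mm, joined by a slanted web through the origin (36.9 degrees from +x to +y). Same shape after a half turn.
- hub_top (a point): Centre of the hub's top face, 26 mm above the crank's origin. The hub is a block 40 x 40 x 26 mm high in the middle of the web, its sides parallel and square to the web; grip it across the two free faces either side of the web (40 mm apart). A vertical through hole of 15.5 mm, chamfered at the top, at its centre holds the stuck pin.
- pin (a joint): How far the stuck pin has been pushed down the hub's hole, m. Pin 13 mm in diameter, 20 mm long. At 0 its top is flush with the hub's top and its lower end 6 mm inside; the end stop is at 0.024 (18 mm out underneath). Starts between 0 and 0.005. It takes about 8 N to move, a little more when fast, and stays where it is left.
- pin_top (a point): Centre of the top face of the stuck pin, inside the hub's hole; moves with the pin.
- jig: Fixed jig: steel base plate 230 x 120 x 10 mm with two grey notched uprights. Origin: centre of the plate's underside, on the table; x along the plate, z up. The seated crank's origin is 55 mm above this origin, its x axis parallel to the jig's (either way round). Only the base plate is under the hub then.
- notch_a (a point): Centre of the floor of the notch at (80, 37.5) mm in the jig's frame, 55 mm above the table. The notch is open along the jig's x, 18 mm long in x, 19 mm wide, flat-floored; cheeks rise 8 mm upright, then flare outwards up to 74 mm above the table.
- notch_b (a point): Centre of the floor of the other, equal notch, at (-80, -37.5) mm in the jig's frame, 55 mm above the table.
- stand: Fixed wooden punch block, 80 x 80 x 52 mm high, with one vertical through hole of 15 mm, chamfered, in its centre. Origin: centre of its underside, on the table. Stands on the other side of the jig from the crank.
- punch: Loose steel drift punch, 0.28 kg, 132 mm long, tip down in the block. Origin: centre of the tip's flat lower end; z up along the punch. Round tip 9 mm in diameter from 0 to 45 mm, square body 22 x 22 mm (faces square to x and y) to 125 mm, tapered head to 132 mm. Home, its shoulder rests on the block's top and its origin is 7 mm above the block's. Centre of mass near 80 mm up.
- hammer: Hammer lying on the left side of the table; origin under its middle. Leave it alone.
- wrench: Spanner lying on the right side of the table. Leave it alone.
- oil: Grey oil bottle, 52 mm diameter, 150 mm high, standing beyond the jig on the left; origin under its centre. Leave it alone.
- tin: Bare metal tin, 66 mm diameter, 90 mm high, standing beyond the jig on the right; origin under its centre. Leave it alone.
- offcut: Offcut of steel angle, 130 mm long, 40 x 40 mm, at the far edge. Leave it alone.
- tape: Black tape measure, 60 x 35 x 60 mm high, on the robot's side of the jig, left. Leave it alone.
- block: Plain steel block, 60 x 45 x 30 mm high, on the robot's side of the jig, right. Leave it alone.
Not all that is in view belongs to the job. Of the things that look like the stand, the smaller one is meant.

How it is judged:
By the outcome, as a careful person would: the job done as asked, in the order asked, and still so for the second after the job is handed in, with the robot touching nothing.
It also fails if it takes over 58 s, if anything falls off the work surface, if the arm or the gripper's body presses on something with over 40 N, if the wrist force passes 120 N, or if a joint passes its speed limit or range.

### The arm

A 6-joint arm with a two-finger parallel gripper is mounted at the origin on the work surface. World frame = base frame: x ahead of the robot, y to its left, z up, the work surface at z = 0. Lengths are in m, angles in rad, forces in N, time in s.
With the tool pointing down it reaches from about 0.225 to 0.875 m from the base axis. Payload 3.4 kg.
Tool frame: the origin (TCP) lies on the centre line of the jaws, within the pads' length; the fingertips stand 11 mm ahead of it and the grasp point (between the pads) lies 8 mm behind it; z points along the fingers, y is the line along which they close (so a half turn about z gives the same grasp; the last joint's range is limited). The gripper opens to 85 mm and grips with 20 to 120 N. Pads are 22 mm wide; open, the fingers measure 114 mm over their backs; the gripper's body (76 mm by 85 mm) begins 54 mm behind the grasp point. The pads swing forward as they close: fully open they stand 13 mm farther back than shut.
Start: joints at [-1.315, 0.276, 1.505, -0, 1.361, -0.121], TCP at [0.212, -0.535, 0.242] pointing down, gripper open.
Joint ranges: [-2.89, 2.89], [-0.75, 2.08], [0.22, 2.7], [-1.18, 4.32], [0.11, 2.71], [-2.7, 2.7]. Speed limits (rad/s): [2.57, 2.57, 3.14, 3.14, 3.14, 3.14].

### API

Orientations are given as a unit quaternion [w, x, y, z].
In Python, from rig import manip, eyes, job gives the robot as it stands.
- The arm moves only by the tool drive_tool, never from a script. Its argument "rows" is a list of rows, each a list of 3 entries, a list of its own where there are three numbers: the turn, a rotation vector about the world's x, y, z in rad, then the shift along the world's x, y, z in cm, then the finger opening in cm, from 0 to 8.54. A call has 1 to 8 rows; each row shifts and turns the commanded pose from where the row before left it; what a row does not reach is not made up. A row lasts 1/8 s, in which the tool goes at most 62.5 mm and 10.7 degrees, less where a joint would pass 70% of its speed; a pose out of reach is approached as far as the arm can. A call is refused whole if a number of a shift passes 6.25 or a number of a turn 0.188, either way. A call with a gripper value outside its range is refused whole. The fingers move at their own pace and stop on an object; "force" is the grip in N (left out, the last holds). Time passes only in rows, so rows that do not move let the fingers close. It gives the time, the measured TCP pose, the force, the opening and the grip force at its end, in the units of the state.
- manip.get_state(): the state, without advancing time (a new reading comes with each control period).
- eyes.get_image(name): name is "scene" or "side" or "wrist"; returns the picture (384x512x3 uint8, red, green, blue); there is no depth.
- eyes.get_calibration(name): a dict with "camera_matrix" (3x3 intrinsics, pixels), "view" (4x4, takes a point from world to camera coordinates). Camera axes: x right, y up, looking along -z (the intrinsics and any distortion apply to the point x, -y, -z); pixel columns grow to the right and rows downward; lengths in m; the calibration is good to about 2 mm. A picture is of the moment at which its call begins: read the wrist's pose just before it. get_calibration takes no time and is no camera call; for the wrist camera it gives the pose at the moment of the call.
- job.sign_off(): hands the job in; it is judged then, once.
The state is a dict: "clock": time; "qpos": joint angles; "qd": joint speeds; "effort": joint torques, N m; "position": TCP position; "ee_rot": TCP orientation; "contact_force": force on the tool from outside, world axes, zero at the start; "moment": the same for the moment, N m; "width": finger opening in m; "gripper_force": force on a finger pad.
Only numpy, scipy, OpenCV 4.12 (cv2) and the standard library are available. Lean on these libraries where they do the work, as an engineer would, in place of code of your own. Each camera call takes 0.05 s, during which the arm holds its last target. There are 200 camera calls.

## Working session

There is one attempt and no reset: what is moved stays moved. The work goes in short steps, Python scripts to look and compute and a tool call to move; the robot and the scene stay as the last step left them, time stands still between calls to the robot, and variables do not carry over. Pictures are saved under pics/ and viewed, at most 10 in all, crops included, and the job is handed in when it is done.

Besides the shell and the picture viewer there is one more tool, called after "Request:" as name(argument=value, ...), one argument or row to a line, values as JSON. drive_tool: Moves the arm, as the interface text tells. Its arguments: {"type":"object","properties":{"rows":{"type":"array"},"force":{"type":"number"}},"required":["rows"]}

```bash
ls; mkdir -p pics; cat > h.py <<'E'
import numpy as np, cv2
from rig import manip, eyes, job
def snap(n,f):
    c=eyes.get_calibration(n); im=eyes.get_image(n); cv2.imwrite('pics/'+f,im[:,:,::-1]); np.savez('pics/'+f+'.npz',K=c['camera_matrix'],V=c['view']); return im
def load(f):
    d=np.load('pics/'+f+'.npz'); return d['K'],d['V']
def ray(K,V,u,v,z):
    V=np.array(V);R=V[:3,:3];t=V[:3,3];o=-R.T@t
    d=np.linalg.inv(K)@[u,v,1]; d=R.T@(d*[1,-1,-1]); return o+d*(z-o[2])/d[2]
def proj(K,V,P):
    P=np.atleast_2d(P);c=P@V[:3,:3].T+V[:3,3]; c=c*[1,-1,-1]; q=c@K.T; return q[:,:2]/q[:,2:]
E
python3 - <<'E'
from h import *
for n in('scene','side','wrist'):
    snap(n,n+'0.png'); c=eyes.get_calibration(n); print(n,c.keys(),np.round(c['camera_matrix'],1).tolist(),np.round(c['view'],3).tolist())
a=cv2.imread('pics/scene0.png');b=cv2.imread('pics/side0.png')
s=manip.get_state();print({k:np.round(v,3).tolist() for k,v in s.items()})
E
```

```text
pics
scene dict_keys(['camera_matrix', 'view']) [[415.4, 0.0, 252.6], [0.0, 415.4, 189.0], [0.0, 0.0, 1.0]] [[0.882, 0.471, 0.019, -0.497], [-0.335, 0.599, 0.727, 0.158], [0.331, -0.648, 0.686, -1.597], [0.0, 0.0, 0.0, 1.0]]
side dict_keys(['camera_matrix', 'view']) [[359.2, 0.0, 254.2], [0.0, 359.2, 189.4], [0.0, 0.0, 1.0]] [[-0.916, -0.4, -0.012, 0.506], [0.288, -0.68, 0.674, -0.213], [-0.278, 0.614, 0.739, -1.369], [0.0, 0.0, 0.0, 1.0]]
wrist dict_keys(['camera_matrix', 'view']) [[280.8, 0.0, 253.5], [0.0, 280.8, 191.3], [0.0, 0.0, 1.0]] [[0.367, -0.93, -0.002, -0.574], [0.888, 0.351, -0.298, 0.04], [0.278, 0.108, 0.954, -0.38], [0.0, 0.0, 0.0, 1.0]]
{'clock': 0.15, 'qpos': [-1.315, 0.276, 1.506, -0.0, 1.361, -0.121], 'qd': [0.001, -0.002, -0.004, -0.002, -0.001, -0.0], 'effort': [0.001, -41.714, -24.603, -0.0, 0.008, -0.0], 'position': [0.211, -0.534, 0.242], 'ee_rot': [-0.001, 0.982, 0.187, -0.0], 'contact_force': [0.347, 0.448, -0.368], 'moment': [-0.01, 0.007, -0.035], 'gripper_force': 0.0, 'width': 0.085}
```

View pics/scene0.png

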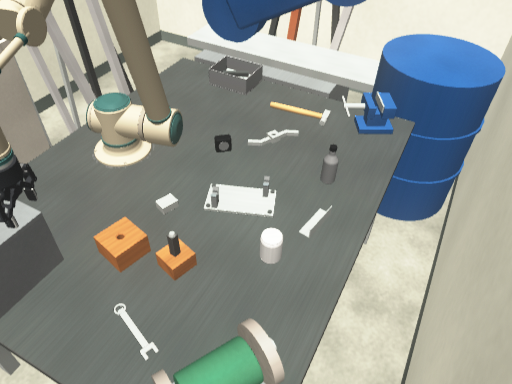

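View pics/side0.png

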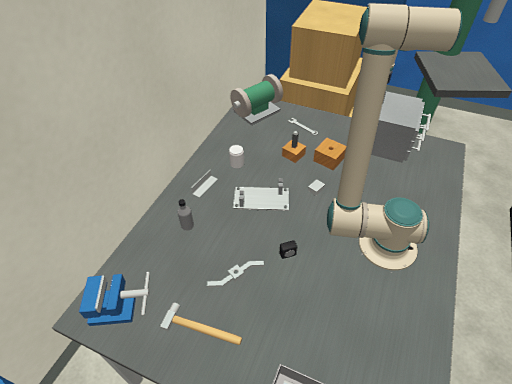

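The scene view shows the crank at about (272,136), the jig at (241,200), a small wooden block with the punch at (176,260), and a larger wooden block at (122,243). Two blocks look like the stand. The one at (176,260) is smaller and holds the punch, so it's the one meant. I'll confirm that in an enlarged crop.

```bash
python3 - <<'E'
from h import *
a=cv2.imread('pics/scene0.png');b=cv2.imread('pics/side0.png')
def c(i,u,v,w=80,h=60): return cv2.resize(i[v:v+h,u:u+w],(400,300),interpolation=cv2.INTER_CUBIC)
o=np.vstack([np.hstack([c(a,240,110),c(a,200,170)]),np.hstack([c(a,130,222),c(b,200,245)])])
cv2.imwrite('pics/crop1.png',o)
o=np.vstack([np.hstack([c(b,225,165),c(b,265,120)])]); cv2.imwrite('pics/crop2.png',o)
K,V=load('scene0.png');print('scene crank',ray(K,V,272,135,.02),'jig',ray(K,V,241,201,.01),'stand',ray(K,V,175,252,.052))
K,V=load('side0.png');print('side crank',ray(K,V,236,271,.02),'jig',ray(K,V,261,198,.01),'stand',ray(K,V,294,147,.052))
E
```

```text
scene crank [0.47285832 0.3328995  0.02      ] jig [ 0.5413064  -0.03987602  0.01      ] stand [ 0.49874791 -0.34485759  0.052     ]
side crank [0.47657055 0.33580374 0.02      ] jig [ 0.53185938 -0.02457185  0.01      ] stand [ 0.49848442 -0.34207223  0.052     ]
```

View pics/crop1.png

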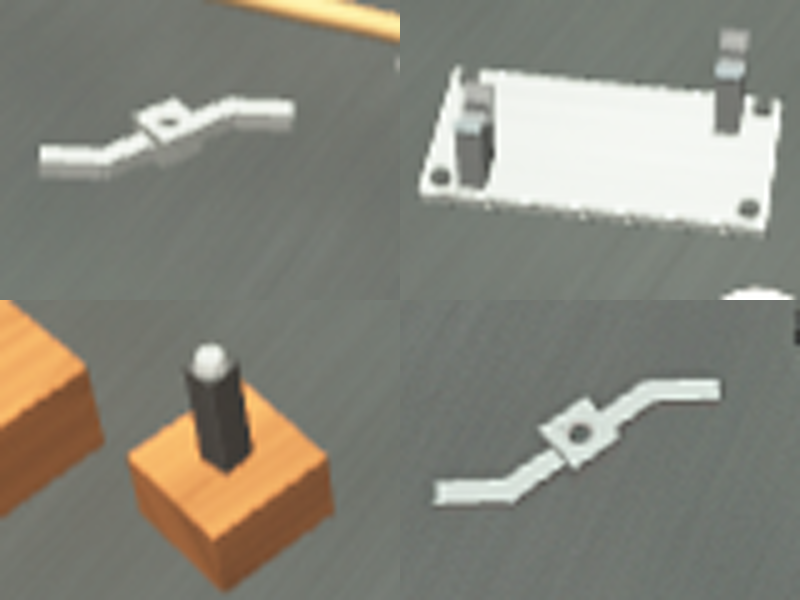

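View pics/crop2.png

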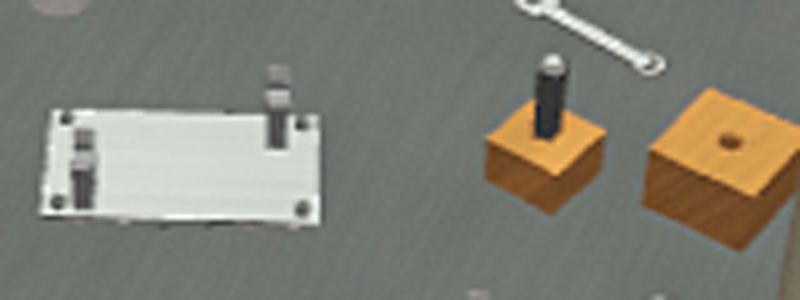

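The crop confirms it: the smaller block, with the punch in it, is the stand. The larger empty block is the decoy. Next I'll work out coarse poses.

```bash
python3 - <<'E'
from h import *
def P(n,o,pts,z,off=(0,0)):
    K,V=load(n); return np.array([ray(K,V,o[0]+(x-off[0])/5,o[1]+(y-off[1])/5,z)[:2] for x,y in pts])
def ang(p,q): d=q-p; return np.degrees(np.arctan2(d[1],d[0])).round(1)
j=P('scene0.png',(200,170),[(455,68),(780,98),(765,225),(420,190)],.01,(400,0));print('jig',j.round(3).tolist(),j.mean(0),ang(j[0],j[1]),ang(j[3],j[2]))
j=P('side0.png',(225,165),[(52,109),(322,114),(320,224),(40,214)],.01);print('jigS',j.round(3).tolist(),j.mean(0),ang(j[0],j[1]),ang(j[3],j[2]))
c=P('scene0.png',(240,110),[(42,153),(105,155),(235,103),(293,107)],.016);print('crank',c.round(3).tolist(),c.mean(0),ang(c[0],c[1]),ang(c[1],c[2]),ang(c[2],c[3]))
c=P('side0.png',(200,245),[(435,491),(515,491),(650,389),(718,389)],.016,(400,300));print('crankS',c.round(3).tolist(),c.mean(0),ang(c[0],c[1]),ang(c[1],c[2]),ang(c[2],c[3]))
s=P('side0.png',(265,120),[(485,137),(535,100),(606,132),(556,175)],.052,(400,0));print('stand',s.round(3).tolist(),s.mean(0),ang(s[0],s[1]),ang(s[3],s[2]),ang(s[0],s[3]))
s=P('scene0.png',(130,222),[(128,457),(212,540),(328,460),(245,382)],.052,(0,300));print('standS',s.round(3).tolist(),s.mean(0),ang(s[0],s[1]),ang(s[1],s[2]))
E
```

```text
jig [[0.408, -0.016], [0.619, 0.067], [0.663, -0.045], [0.452, -0.127]] [ 0.53549497 -0.03032633] 21.5 21.2
jigS [[0.66, -0.041], [0.441, -0.127], [0.401, -0.01], [0.618, 0.07]] [ 0.52990368 -0.02686217] -158.5 -159.6
crank [[0.407, 0.259], [0.451, 0.281], [0.51, 0.395], [0.553, 0.413]] [0.48010458 0.33703796] 26.5 62.4 22.8
crankS [[0.55, 0.417], [0.499, 0.395], [0.445, 0.284], [0.4, 0.264]] [0.47356895 0.33982978] -156.8 -115.7 -156.8
stand [[0.549, -0.318], [0.524, -0.386], [0.447, -0.368], [0.471, -0.294]] [ 0.49784914 -0.34142052] -110.1 -107.5 162.8
standS [[0.454, -0.375], [0.529, -0.398], [0.553, -0.323], [0.48, -0.299]] [ 0.5039817  -0.34872741] -17.3 72.0
```

Request:
drive_tool(
  rows=[
    [[0,0,0],[4.6,3.8,0.5],8.5],
    [[0,0,0],[4.6,3.8,0.5],8.5],
    [[0,0,0],[4.6,3.8,0.5],8.5],
    [[0,0,0],[4.6,3.8,0.5],8.5],
    [[0,0,0],[4.6,3.8,0],8.5],
    [[0,0,0],[0,0,0],8.5],
    [[0,0,0],[0,0,0],8.5],
  ],
)

```text
clock: 1.02
position: [0.4412, -0.3447, 0.2619]
ee_rot: [-0.0, 0.982, 0.188, -0.001]
contact_force: [-0.9, 0.7, 0.2]
width: 0.0849
gripper_force: 0.0
```

```bash
python3 - <<'E'
from h import *
snap('wrist','w_stand.png')
E
```

Request:
drive_tool(
  rows=[
    [[0,0,0],[1.2,5.2,0],8.5],
    [[0,0,0],[1.2,5.2,0],8.5],
    [[0,0,0],[1.2,5.2,0],8.5],
    [[0,0,0],[1.2,5.2,0],8.5],
    [[0,0,0],[1.2,5.2,0],8.5],
    [[0,0,0],[1.2,5.2,0],8.5],
    [[0,0,0],[0,0,0],8.5],
    [[0,0,0],[0,0,0],8.5],
  ],
)

```text
clock: 2.08
position: [0.5132, -0.0342, 0.2622]
ee_rot: [0.001, 0.982, 0.187, -0.0]
contact_force: [0.1, 1.3, -0.3]
width: 0.085
gripper_force: 0.0
```

```bash
python3 - <<'E'
from h import *
snap('wrist','w_jig.png')
E
```

Request:
drive_tool(
  rows=[
    [[0,0,0],[-0.7,6,0],8.5],
    [[0,0,0],[-0.7,6,0],8.5],
    [[0,0,0],[-0.7,6,0],8.5],
    [[0,0,0],[-0.7,6,0],8.5],
    [[0,0,0],[-0.7,6,0],8.5],
    [[0,0,0],[-0.7,6,0],8.5],
    [[0,0,0],[0,0,0],8.5],
    [[0,0,0],[0,0,0],8.5],
  ],
)

```text
clock: 3.12
position: [0.4723, 0.3255, 0.262]
ee_rot: [0.001, 0.982, 0.187, -0.0]
contact_force: [-1.4, 0.1, 0.2]
width: 0.0849
gripper_force: 0.0
```

```bash
python3 - <<'E'
from h import *
snap('wrist','w_crank.png')
I=[cv2.imread(f'pics/w_{n}.png') for n in('stand','jig','crank')]
r=lambda i:cv2.resize(i,(400,300),interpolation=cv2.INTER_AREA)
cv2.imwrite('pics/comp.png',np.vstack([np.hstack([r(I[0]),r(I[1])]),np.hstack([r(I[2]),r(I[2])*0])]))
print(manip.get_state()['position'],manip.get_state()['ee_rot'])
E
```

```text
[0.47230749 0.32517599 0.26215298] [ 6.80413127e-04  9.82533769e-01  1.86082976e-01 -2.35175085e-04]
```

View pics/comp.png

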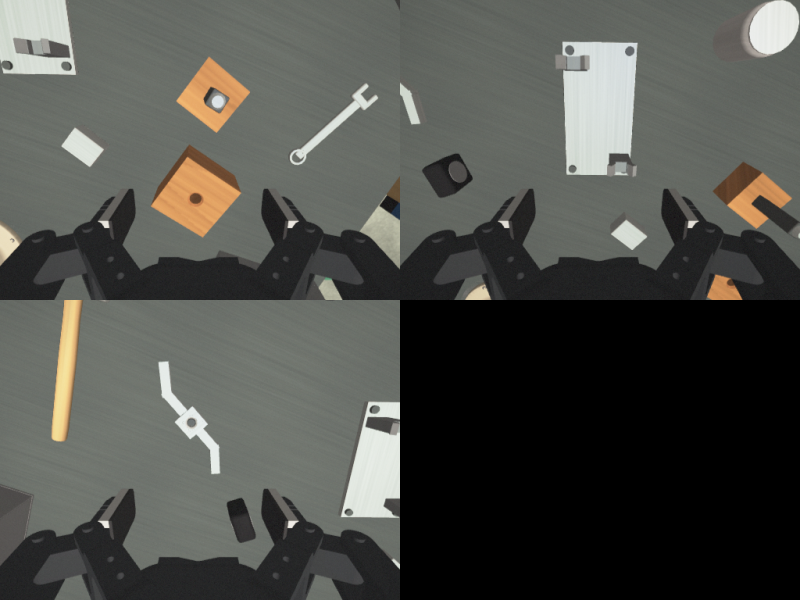

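The wrist views show the stand with the punch, its head near (279,129) in full-resolution pixels. They also show the jig plate, with notches near its upper left and lower right corners, and the crank with its hub near (245,157). I'll fit the known shapes to colour masks to get precise poses.

```bash
cat > fit.py <<'E'
from h import *
from scipy.optimize import minimize
S=4
def box(x0,x1,y0,y1,z0,z1): return np.array([[x,y,z] for x in(x0,x1) for y in(y0,y1) for z in(z0,z1)])
def rz(a): return np.array([[np.cos(a),-np.sin(a),0],[np.sin(a),np.cos(a),0],[0,0,1]])
w=np.radians(36.87)
CR=[box(-.0625,.0625,-.008,.008,0,.016)@rz(w).T,box(-.02,.02,-.02,.02,0,.026)@rz(w).T,box(.05,.1,.0295,.0455,0,.016),box(-.1,-.05,-.0455,-.0295,0,.016)]
JG=[box(-.115,.115,-.06,.06,0,.01)]
ST=[box(-.04,.04,-.04,.04,0,.052)]
def fit(f,boxes,mask,x0,z=0):
    K,V=load(f); m=cv2.resize(mask.astype(np.uint8)*255,None,fx=S,fy=S,interpolation=cv2.INTER_LINEAR)>127
    def ren(p):
        o=np.zeros(m.shape,np.uint8)
        for b in boxes:
            q=proj(K,V,b@rz(p[2]).T+[p[0],p[1],z]); q=(q+.5)*S-.5
            cv2.fillConvexPoly(o,cv2.convexHull(np.round(q*16).astype(np.int32)),1,shift=4)
        return o>0
    c=lambda p:1-(ren(p)&m).sum()/(ren(p)|m).sum()
    best=min((minimize(c,x0,method='Nelder-Mead',options=dict(initial_simplex=np.array(x0)+np.array([[0,0,0],[d,0,0],[0,d,0],[0,0,d*5]]),xatol=1e-5,fatol=1e-5)) for d in(.01,-.01,.004)),key=lambda r:r.fun)
    return best.x,best.fun
def blob(mask,u,v):
    n,l=cv2.connectedComponents(mask.astype(np.uint8)); r=8
    w=l[v-r:v+r+1,u-r:u+r+1]; k=np.bincount(w[w>0]).argmax(); return l==k
def load_im(f): return cv2.imread('pics/'+f).astype(int)
bright=lambda f:(load_im(f).min(2)>150)
orange=lambda f:(load_im(f)[...,2]-load_im(f)[...,0]>50)
def hull(m):
    o=np.zeros(m.shape,np.uint8); p=np.argwhere(m)[:,::-1].astype(np.int32); cv2.fillConvexPoly(o,cv2.convexHull(p),1); return o>0
E
python3 - <<'E'
from fit import *
D=np.degrees
r=fit('w_crank.png',CR,blob(bright('w_crank.png'),225,135),[.476,.337,np.radians(24)]);print('crank',r[0].round(4),D(r[0][2]),r[1])
b=blob(bright('w_jig.png'),257,135)
r=fit('w_jig.png',JG,hull(b),[.533,-.028,np.radians(21)]);print('jig',r[0].round(4),D(r[0][2]),r[1])
b=hull(blob(orange('w_stand.png'),250,130))
r=fit('w_stand.png',ST,b,[.499,-.343,np.radians(-17)]);print('stand',r[0].round(4),D(r[0][2]),r[1])
K,V=load('w_stand.png');print('head',ray(K,V,279,129,.139))
o=[]
for f,(u,v) in(('w_stand.png',(220,65)),('w_jig.png',(195,45)),('w_crank.png',(180,70))):
    o.append(cv2.resize(cv2.imread('pics/'+f)[v:v+105,u:u+115],(400,365),interpolation=cv2.INTER_CUBIC)[:300])
i=cv2.imread('pics/w_jig.png')[140:190,250:317]
o.append(cv2.resize(i,(400,300),interpolation=cv2.INTER_CUBIC))
cv2.imwrite('pics/comp2.png',np.vstack([np.hstack(o[:2]),np.hstack(o[2:])]))
E
```

```text
crank [0.4737 0.3392 0.4486] 25.703572861855683 0.11492427123649296
jig [ 0.5317 -0.0277  0.3594] 20.594552087400263 0.030229845400627564
stand [ 0.4982 -0.3455 -0.2839] -16.264322684576022 0.027257854667714354
head [ 0.49909191 -0.34592625  0.139     ]
```

View pics/comp2.png

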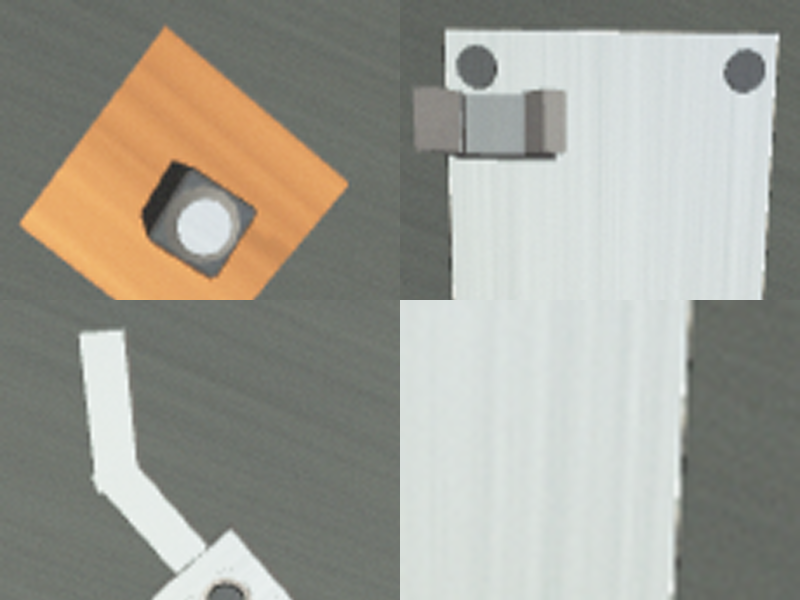

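The crop shows the punch body roughly parallel to the block's sides, notch a's floor near (222.6,80.4), and the crank leg and hub clearly. I'll turn the tool square to the hub, go lower and measure again.

Request:
drive_tool(
  rows=[
    [[0,0,0.179],[0,0.35,-2.5],8.5],
    [[0,0,0.179],[0,0.35,-2.5],8.5],
    [[0,0,0.179],[0.1,0.35,-2.5],8.5],
    [[0,0,0.179],[0,0.35,-2.5],8.5],
    [[0,0,0],[0,0,0],8.5],
    [[0,0,0],[0,0,0],8.5],
  ],
)

```text
clock: 3.92
position: [0.4737, 0.3403, 0.1634]
ee_rot: [0.0, 0.856, 0.518, 0.001]
contact_force: [0.8, -0.0, 0.2]
width: 0.0851
gripper_force: 0.0
```

```bash
python3 - <<'E'
from fit import *
snap('wrist','w_c2.png'); s=manip.get_state();print(s['position'],s['ee_rot'],s['qpos'])
im=load_im('w_c2.png');K,V=load('w_c2.png');u,v=proj(K,V,[.4737,.3392,.026])[0].astype(int);print(u,v)
b=blob(bright('w_c2.png'),u-10,v-10);print(b.sum())
r=fit('w_c2.png',CR,b,[.4737,.3392,.4486]);print(r[0].round(4),np.degrees(r[0][2]),r[1])
a=im.astype(np.uint8).copy()
for bx in CR:
    q=proj(K,V,bx@rz(r[0][2]).T+[r[0][0],r[0][1],0]);cv2.polylines(a,[cv2.convexHull(np.round(q).astype(np.int32))],True,(0,0,255))
cv2.imwrite('pics/c2o.png',cv2.resize(a,(800,600)))
K,V=load('w_jig.png');print('notch_a',ray(K,V,222.6,80.4,.055),'pred',rz(.3594)@[.08,.0375,0]+[.5317,-.0277,0])
E
```

```text
[0.47373238 0.34066379 0.16372353] [1.98029935e-04 8.55297587e-01 5.18135748e-01 1.15980749e-03] [ 5.04399176e-01  3.40613797e-01  1.61239493e+00 -3.26171004e-04
  1.18625027e+00  9.85976956e-01]
254 183
2515
[0.4726 0.3349 0.4364] 25.002677019209838 0.45972797645006547
notch_a [0.59342931 0.03480697 0.055     ] pred [0.59339942 0.03554106 0.        ]
```

View pics/c2o.png

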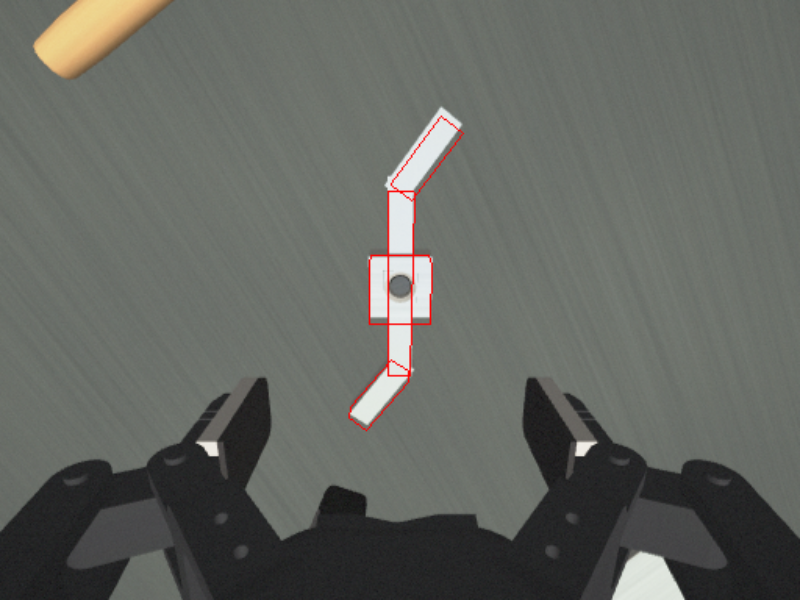

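The overlay shows the mask took only part of the crank, so this fit is poor. The hub hole is at (256,183.5). I'll refit with the whole crank region.

```bash
python3 - <<'E'
from fit import *
im=load_im('w_c2.png');m=im.min(2)>140; r=np.zeros_like(m); r[60:280,215:305]=1; m&=r; m[245:,305:]=0
m=cv2.morphologyEx(m.astype(np.uint8),cv2.MORPH_CLOSE,np.ones((9,9)))>0
n,l,st,_=cv2.connectedComponentsWithStats(m.astype(np.uint8));print(st.tolist())
r=fit('w_c2.png',CR,m,[.4737,.3392,.4486]);print(r[0].round(4),np.degrees(r[0][2]),r[1])
K,V=load('w_c2.png');print('hole',ray(K,V,256,183.3,.026))
q=manip.get_state()['ee_rot'];print('tool y deg',np.degrees(2*np.arctan2(q[2],q[1]))-90)
E
```

```text
[[0, 0, 512, 384, 192224], [224, 68, 72, 204, 4384]]
[0.4744 0.3382 0.4498] 25.769842022146467 0.10884568779305626
hole [0.47506042 0.33920393 0.026     ]
tool y deg -27.585383893042746
```

Request:
drive_tool(
  rows=[
    [[0,0,0],[0.1,-0.2,-4],8.5],
    [[0,0,0],[0,0,-4],8.5],
    [[0,0,0],[0,0,-3.5],8.5],
    [[0,0,0],[0,0,-2.2],8.5],
    [[0,0,0],[0,0,-0.8],8.5],
    [[0,0,0],[0,0,0],8.5],
  ],
)

```text
clock: 4.72
position: [0.4743, 0.3395, 0.018]
ee_rot: [0.0, 0.855, 0.519, 0.001]
contact_force: [0.2, -0.1, -0.2]
width: 0.0849
gripper_force: 0.0
```

Request:
drive_tool(
  rows=[
    [[0,0,0],[0,0,0],3.5],
    [[0,0,0],[0,0,0],3.5],
    [[0,0,0],[0,0,0],3.5],
    [[0,0,0],[0,0,0],3.5],
    [[0,0,0],[0,0,0],3.5],
    [[0,0,0],[0,0,0],3.5],
  ],
  force=60,
)

```text
clock: 5.48
position: [0.4747, 0.3397, 0.0186]
ee_rot: [0.0, 0.854, 0.52, 0.001]
contact_force: [0.6, -1.0, 6.6]
width: 0.0388
gripper_force: 63.9
```

Request:
drive_tool(
  rows=[
    [[0,0,0],[0,0,3],3.5],
    [[0,0,0],[0,0,5],3.5],
    [[0,0,0],[0,0,5],3.5],
    [[0,0,0],[0,0,1],3.5],
    [[0,0,-0.045],[0.8,-4.5,0],3.5],
    [[0,0,-0.045],[0.8,-5.2,0],3.5],
    [[0,0,0],[0.8,-5.2,0],3.5],
    [[0,0,0],[0.8,-5.2,0],3.5],
  ],
)

```text
clock: 6.48
position: [0.5038, 0.1366, 0.1548]
ee_rot: [-0.001, 0.877, 0.481, -0.002]
contact_force: [0.5, -0.4, -5.0]
width: 0.0388
gripper_force: 62.6
```

Request:
drive_tool(
  rows=[
    [[0,0,0],[0.8,-5.2,0],3.5],
    [[0,0,0],[0.8,-5.2,0],3.5],
    [[0,0,0],[0.8,-4,0],3.5],
    [[0,0,0],[0.1,-2.2,0],3.5],
    [[0,0,0],[0,0,0],3.5],
    [[0,0,0],[0,0,0],3.5],
  ],
)

```text
clock: 7.22
position: [0.5293, -0.0269, 0.1557]
ee_rot: [-0.001, 0.877, 0.481, -0.001]
contact_force: [-0.0, -0.3, -5.0]
width: 0.0387
gripper_force: 62.6
```

```bash
python3 - <<'E'
from fit import *
snap('wrist','w_h.png'); snap('scene','s_h.png'); s=manip.get_state();p=s['position'];q=s['ee_rot'];print(p,q,s['contact_force'],s['width'])
print('tool y+90',np.degrees(2*np.arctan2(q[2],q[1])))
cv2.imwrite('pics/h2.png',np.hstack([cv2.resize(cv2.imread('pics/w_h.png')[80:,130:380],(480,584)),cv2.resize(cv2.imread('pics/s_h.png')[130:250,170:290],(320,584))]))
K,V=load('w_h.png');print(proj(K,V,[p[0],p[1],p[2]+.0074]))
E
```

```text
[ 0.52980585 -0.02656374  0.15646543] [-7.85064138e-04  8.76666315e-01  4.81097898e-01 -6.06210747e-04] [-0.43354058  0.21350058 -4.99144761] 0.03850485356356485
tool y+90 57.51429506049178
[[255.62756614 259.91313039]]
```

View pics/h2.png

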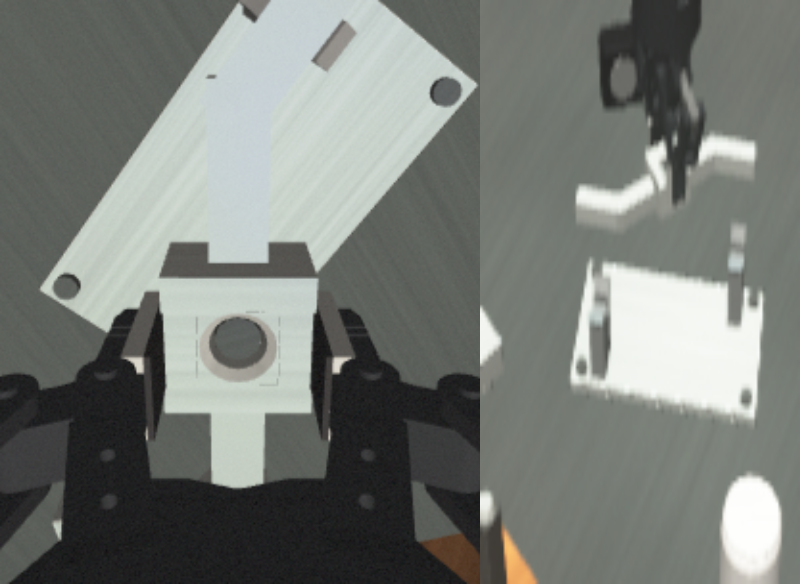

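The held crank is level and the hub hole is within about 1 mm of the TCP. Yaw is 20.6° against the jig's 20.6°. I'll descend now.

Request:
drive_tool(
  rows=[
    [[0,0,0],[0.25,-0.1,-2],3.5],
    [[0,0,0],[0,0,-2.5],3.5],
    [[0,0,0],[0,0,-1.5],3.5],
    [[0,0,0],[0,0,-0.5],3.5],
    [[0,0,0],[0,0,-0.5],3.5],
    [[0,0,0],[0,0,-0.4],3.5],
    [[0,0,0],[0,0,0],3.5],
  ],
)

```text
clock: 8.2
position: [0.5331, -0.0287, 0.0834]
ee_rot: [0.0, 0.877, 0.481, 0.0]
contact_force: [0.5, 0.2, -5.4]
width: 0.0388
gripper_force: 62.5
```

Request:
drive_tool(
  rows=[
    [[0,0,0],[-0.08,0.07,-0.3],3.5],
    [[0,0,0],[0,0,-0.2],3.5],
    [[0,0,0],[0,0,-0.2],3.5],
    [[0,0,0],[0,0,-0.1],3.5],
    [[0,0,0],[0,0,0],3.5],
  ],
)

```text
clock: 8.82
position: [0.5322, -0.028, 0.0752]
ee_rot: [-0.0, 0.877, 0.481, -0.0]
contact_force: [0.4, -0.3, -4.7]
width: 0.0382
gripper_force: 62.5
```

Request:
drive_tool(
  rows=[
    [[0,0,0],[0,0,-0.1],3.5],
    [[0,0,0],[0,0,-0.1],3.5],
    [[0,0,0],[0,0,0],3.5],
  ],
)

```text
clock: 9.2
position: [0.5324, -0.0281, 0.0736]
ee_rot: [0.0, 0.877, 0.481, 0.0]
contact_force: [-0.0, 0.1, -1.6]
width: 0.0385
gripper_force: 62.9
```

Request:
drive_tool(
  rows=[
    [[0,0,0],[0,0,-0.05],8.5],
    [[0,0,0],[0,0,0],8.5],
    [[0,0,0],[0,0,0],8.5],
    [[0,0,0],[0,0,3],8.5],
    [[0,0,0],[0,0,4],8.5],
    [[0,0,0],[0,0,4],8.5],
    [[0,0,0],[0,0,0],8.5],
    [[0,0,0],[0,0,0],8.5],
  ],
)

```text
clock: 10.2
position: [0.5318, -0.0279, 0.1824]
ee_rot: [-0.0, 0.877, 0.481, -0.0]
contact_force: [-0.9, -0.2, -0.4]
width: 0.0851
gripper_force: 0.0
```

```bash
python3 - <<'E'
from fit import *
snap('wrist','w_s.png'); s=manip.get_state();p=s['position'];print(p,s['ee_rot'],s['contact_force'],s['width'])
im=cv2.imread('pics/w_s.png');K,V=load('w_s.png')
for n,P in dict(hub=[.5317,-.028,.081]).items():
    u,v=proj(K,V,P)[0];print(n,u,v)
u,v=int(u),int(v); g=im[v-30:v+30,u-30:u+30].mean(2); m=(g<140).astype(np.uint8)
n,l,st,c=cv2.connectedComponentsWithStats(m)
for k in range(1,n):
    if 20<st[k][4]<1500: cu=c[k]+[u-30,v-30];print(st[k],cu,ray(K,V,*cu,.080))
cv2.imwrite('pics/s2.png',np.hstack([cv2.resize(im,(512,384)),cv2.resize(im[v-48:v+48,u-36:u+36],(288,384),interpolation=cv2.INTER_CUBIC)]))
E
```

```text
[ 0.53137637 -0.02784385  0.18177642] [-6.38965483e-04  8.76913530e-01  4.80647023e-01 -8.31945977e-04] [ 0.49640973 -0.07597772 -0.14010358] 0.08547584869287034
hub 254.5030023472313 194.00349040489834
[  8   2  46   6 195] [254.15897436 168.91794872] [ 0.54339858 -0.00912365  0.08      ]
[ 22  21  18  17 241] [254.40248963 193.05394191] [ 0.53192496 -0.02748815  0.08      ]
```

View pics/s2.png

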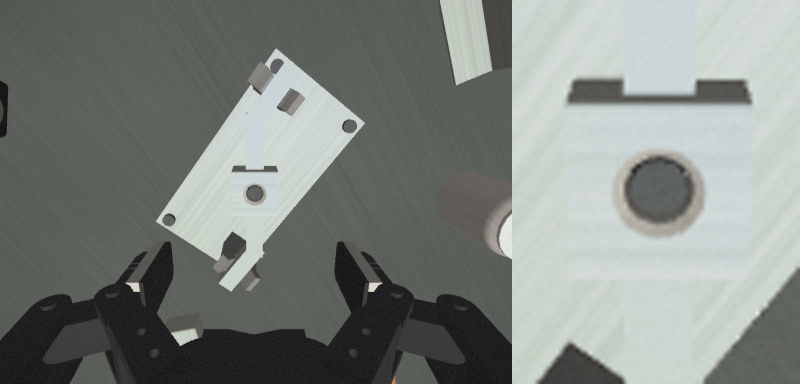

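The crank is seated: both legs lie between the cheeks and the hub hole is at (254.7,194.2), which is (0.5317,−0.028). Next, the punch.

Request:
drive_tool(
  rows=[
    [[0,0,0.14],[-0.55,-4,2],8.5],
    [[0,0,0.14],[-0.55,-5.5,2],8.5],
    [[0,0,0],[-0.55,-5.5,2],8.5],
    [[0,0,0],[-0.55,-5.5,0],8.5],
    [[0,0,0],[-0.55,-5.5,0],8.5],
    [[0,0,0],[-0.55,-5.5,0],8.5],
    [[0,0,0],[0,-0.3,0],8.5],
    [[0,0,0],[0,0,0],8.5],
  ],
)

```text
clock: 11.25
position: [0.4987, -0.3454, 0.2411]
ee_rot: [-0.002, 0.802, 0.598, 0.0]
contact_force: [0.2, 1.2, -0.4]
width: 0.0853
gripper_force: 0.0
```

```bash
python3 - <<'E'
from fit import *
def pf(f,p0):
    im=load_im(f);K,V=load(f); st=proj(K,V,ST[0]@rz(p0[2]).T+[p0[0],p0[1],0])
    h=np.zeros(im.shape[:2],np.uint8); b=box(-.02,.02,-.02,.02,.052,.139)@rz(p0[2]).T+[p0[0],p0[1],0]
    cv2.fillConvexPoly(h,cv2.convexHull(np.round(proj(K,V,b)).astype(np.int32)),1)
    m=(im[...,2]-im[...,0]<40)&(h>0)
    m=cv2.morphologyEx(m.astype(np.uint8),cv2.MORPH_OPEN,np.ones((3,3)))>0
    c,r=fit(f,[box(-.011,.011,-.011,.011,.052,.132)],m,p0)
    hd=(im.min(2)>190)&m; y,x=np.nonzero(hd); return c.round(4),np.degrees(c[2]),r,m.sum(),(ray(K,V,x.mean(),y.mean(),.139) if len(x) else None)
snap('wrist','w_p.png');s=manip.get_state();q=s['ee_rot'];print(s['position'],'tooly',np.degrees(2*np.arctan2(q[2],q[1]))-90)
for f in('w_stand.png','w_p.png'):
    for a in(-.284,-.05,-.5): print(f,pf(f,[.4985,-.3457,a]))
b=hull(orange('w_p.png')&(cv2.circle(np.zeros((384,512),np.uint8),tuple(int(t) for t in proj(*load('w_p.png'),[.4985,-.3457,.03])[0]),90,1,-1)>0))
r=fit('w_p.png',ST,b,[.4982,-.3455,-.284]);print('stand',r[0].round(4),np.degrees(r[0][2]),r[1])
cv2.imwrite('pics/w_p_crop.png',cv2.imread('pics/w_p.png'))
E
```

```text
[ 0.49894471 -0.34473791  0.24157626] tooly -16.486767720961936
w_stand.png (array([ 0.4983, -0.3452, -0.1458]), np.float64(-8.351028155276286), np.float64(0.08304681301243055), np.int64(651), array([ 0.498251  , -0.34565694,  0.139     ]))
w_stand.png (array([ 0.4983, -0.3453, -0.1608]), np.float64(-9.210348409469661), np.float64(0.0806537102473498), np.int64(651), array([ 0.498251  , -0.34565694,  0.139     ]))
w_stand.png (array([ 0.4981, -0.3455, -0.1607]), np.float64(-9.205421579499387), np.float64(0.08181096108022234), np.int64(651), array([ 0.498251  , -0.34565694,  0.139     ]))
w_p.png (array([ 0.4947, -0.3576, -0.2871]), np.float64(-16.450269629747897), np.float64(0.34918018931710615), np.int64(1431), array([ 0.49816425, -0.3458719 ,  0.139     ]))
w_p.png (array([ 0.4957, -0.3572, -0.0862]), np.float64(-4.936415505484169), np.float64(0.345072217502124), np.int64(1406), array([ 0.49816425, -0.3458719 ,  0.139     ]))
w_p.png (array([ 0.4942, -0.3563, -0.3779]), np.float64(-21.650235032077582), np.float64(0.35956003202831976), np.int64(1431), array([ 0.49816425, -0.3458719 ,  0.139     ]))
stand [ 0.4949 -0.3471 -0.2555] -14.638375798736607 0.44711719321158094
```

The two views agree on the punch head at (0.4982,−0.3457). The earlier view gives a punch yaw of about −9°; the closer view's fit was contaminated. I'll descend and grip.

Request:
drive_tool(
  rows=[
    [[0,0,0.13],[-0.05,-0.05,-3],8.5],
    [[0,0,0],[0,0,-4],8.5],
    [[0,0,0],[0,0,-4],8.5],
    [[0,0,0],[0,0,-3],8.5],
    [[0,0,0],[0,0,-1.2],8.5],
    [[0,0,0],[0,0,0],8.5],
    [[0,0,0],[0,0,0],8.5],
  ],
)

```text
clock: 12.18
position: [0.4997, -0.3468, 0.0923]
ee_rot: [0.001, 0.761, 0.649, 0.0]
contact_force: [-0.2, -0.1, 0.5]
width: 0.085
gripper_force: 0.0
```

Request:
drive_tool(
  rows=[
    [[0,0,0],[0,0,0],1.8],
    [[0,0,0],[0,0,0],1.8],
    [[0,0,0],[0,0,0],1.8],
    [[0,0,0],[0,0,0],1.8],
    [[0,0,0],[0,0,0],1.8],
    [[0,0,0],[0,0,0],1.8],
    [[0,0,0],[0,0,0],1.8],
  ],
  force=90,
)

```text
clock: 13.05
position: [0.499, -0.3468, 0.0913]
ee_rot: [0.0, 0.761, 0.649, 0.0]
contact_force: [-0.7, 0.9, 4.9]
width: 0.0207
gripper_force: 88.3
```

Request:
drive_tool(
  rows=[
    [[0,0,0],[0,0,1],1.8],
    [[0,0,0],[0,0,2],1.8],
    [[0,0,0],[0,0,3],1.8],
    [[0,0,0],[0,0,3],1.8],
    [[0,0,0],[0,0,1.5],1.8],
    [[0,0,0],[0.5,4,0],1.8],
    [[0,0,0],[0.5,5,0],1.8],
    [[0,0,0],[0.5,5,0],1.8],
  ],
)

```text
clock: 14.05
position: [0.5131, -0.2049, 0.1949]
ee_rot: [-0.001, 0.761, 0.649, -0.0]
contact_force: [0.8, -0.1, -2.6]
width: 0.0211
gripper_force: 88.1
```

Request:
drive_tool(
  rows=[
    [[0,0,0],[0.5,5,0],1.8],
    [[0,0,0],[0.5,5,0],1.8],
    [[0,0,0],[0.5,5,0],1.8],
    [[0,0,0],[0.2,2.5,0],1.8],
    [[0,0,0],[0,0.3,0],1.8],
    [[0,0,0],[0,0,0],1.8],
    [[0,0,0],[0,0,0],1.8],
  ],
)

```text
clock: 14.92
position: [0.5307, -0.0296, 0.1956]
ee_rot: [0.0, 0.761, 0.649, -0.0]
contact_force: [0.8, -0.4, -2.2]
width: 0.0213
gripper_force: 88.1
```

```bash
python3 - <<'E'
from fit import *
snap('wrist','w_q.png');snap('scene','s_q.png');snap('side','d_q.png')
s=manip.get_state();p=s['position'];print(p,s['ee_rot'],s['contact_force'],s['width'])
c=[]
t=np.array([p[0]+.0002,p[1]+.001,p[2]-.0843])
for f in('s_q.png','d_q.png'):
    K,V=load(f); i=cv2.imread('pics/'+f); u,v=proj(K,V,t)[0]; print(f,u,v,proj(K,V,[.5317,-.028,.081])[0]); u=int(u);v=int(v)
    c.append(cv2.resize(i[v-30:v+40,u-25:u+25],(250,350),interpolation=cv2.INTER_CUBIC)); print(u-25,v-30)
c.insert(0,cv2.resize(cv2.imread('pics/w_q.png')[170:330,185:325],(300,350)))
cv2.imwrite('pics/q2.png',np.hstack(c))
K,V=load('w_q.png');print('wrist tip/head/hub',proj(K,V,[t,t+[0,0,.132],[.5317,-.028,.081]]))
E
```

```text
[ 0.53075691 -0.02943078  0.19576387] [ 7.06590756e-05  7.61169875e-01  6.48552549e-01 -8.38697040e-05] [ 0.28543093 -0.21565251 -1.08535031] 0.02139520962260004
s_q.png 239.9156107684503 175.17751692708666 [240.19977512 182.2233678 ]
214 145
d_q.png 261.6222246032021 180.92920927905402 [261.39169646 186.07932475]
236 150
wrist tip/head/hub [[254.99896977 199.37126847]
 [256.58741074 316.84288618]
 [255.5779141  187.98975282]]
```

View pics/q2.png

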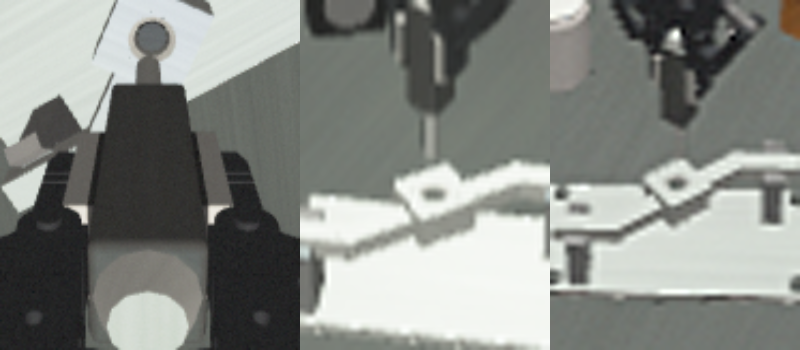

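The tip is about 1 mm off laterally against 3 mm of clearance. The hub hole sits at (255.9,187.8), as predicted. I'll correct slightly and descend.

Request:
drive_tool(
  rows=[
    [[0,0,0],[0.12,0.04,-0.5],1.8],
    [[0,0,0],[0,0,-1],1.8],
    [[0,0,0],[0,0,-1],1.8],
    [[0,0,0],[0,0,-0.5],1.8],
    [[0,0,0],[0,0,-0.3],1.8],
    [[0,0,0],[0,0,-0.3],1.8],
    [[0,0,0],[0,0,-0.3],1.8],
    [[0,0,0],[0,0,0],1.8],
  ],
)

```text
clock: 16.08
position: [0.5322, -0.0281, 0.1577]
ee_rot: [0.0, 0.761, 0.649, 0.0]
contact_force: [-1.2, -0.1, 3.2]
width: 0.0209
gripper_force: 89.1
```

Request:
drive_tool(
  rows=[
    [[0,0,0],[0,-0.05,-0.2],1.8],
    [[0,0,0],[0,0,-0.2],1.8],
    [[0,0,0],[0,0,-0.2],1.8],
    [[0,0,0],[0,0,-0.2],1.8],
    [[0,0,0],[0,0,-0.2],1.8],
    [[0,0,0],[0,0,-0.2],1.8],
    [[0,0,0],[0,0,0],1.8],
  ],
)

```text
clock: 16.95
position: [0.5321, -0.0283, 0.1456]
ee_rot: [0.0, 0.761, 0.649, 0.001]
contact_force: [-2.0, 0.8, 4.7]
width: 0.021
gripper_force: 89.1
```

Request:
drive_tool(
  rows=[
    [[0,0,0],[0,0,-0.15],1.8],
    [[0,0,0],[0,0,-0.12],1.8],
    [[0,0,0],[0,0,0],1.8],
  ],
)

```text
clock: 17.32
position: [0.5321, -0.0283, 0.1428]
ee_rot: [0.0, 0.761, 0.649, 0.001]
contact_force: [-1.4, 1.0, 3.3]
width: 0.0207
gripper_force: 89.1
```

Request:
drive_tool(
  rows=[
    [[0,0,0],[0,0,0.5],1.8],
    [[0,0,0],[0,0,1.2],1.8],
    [[0,0,0],[0,0,1.5],1.8],
    [[0,0,0],[0,0,1.5],1.8],
    [[0,0,0],[0,0,1],1.8],
    [[0,0,0],[-0.5,-4,0],1.8],
    [[0,0,0],[-0.5,-5,0],1.8],
    [[0,0,0],[-0.5,-5,0],1.8],
  ],
)

```text
clock: 18.32
position: [0.5169, -0.1698, 0.1997]
ee_rot: [0.0, 0.76, 0.649, 0.0]
contact_force: [0.5, -0.4, -3.2]
width: 0.0206
gripper_force: 88.1
```

Request:
drive_tool(
  rows=[
    [[0,0,0],[-0.5,-5,0],1.8],
    [[0,0,0],[-0.5,-5,0],1.8],
    [[0,0,0],[-0.5,-5,0],1.8],
    [[0,0,0],[-0.3,-2.8,0],1.8],
    [[0,0,0],[0,0,0],1.8],
    [[0,0,0],[0,0,0],1.8],
  ],
)

```text
clock: 19.08
position: [0.4988, -0.3458, 0.1991]
ee_rot: [-0.001, 0.761, 0.649, 0.0]
contact_force: [0.2, 0.5, -2.1]
width: 0.0212
gripper_force: 88.0
```

```bash
python3 - <<'E'
from h import *
a=snap('scene','s_r.png').astype(int);b=cv2.imread('pics/s_q.png')[:,:,::-1].astype(int)
s=manip.get_state();print(s['position'],s['contact_force'])
# pin visible under the hub? compare with earlier scene around hub, and did legs move
d=np.abs(a-b).max(2)[165:225,200:285]; y,x=np.nonzero(d>30); print(len(x),[(int(i)+200,int(j)+165) for i,j in zip(x,y)][:80])
K,V=load('s_r.png');print('pin out',proj(K,V,[[.5317,-.028,.055],[.5317,-.028,.039],[.5317,-.028,.081]]).round(1))
E
```

```text
[ 0.49894862 -0.34540977  0.19919505] [-0.08219482  0.47091737 -1.73459725]
33 [(236, 165), (237, 165), (238, 165), (239, 165), (240, 165), (241, 165), (242, 165), (243, 165), (237, 166), (238, 166), (239, 166), (240, 166), (241, 166), (242, 166), (241, 167), (239, 169), (240, 169), (239, 170), (240, 170), (239, 171), (240, 171), (239, 172), (240, 172), (239, 173), (240, 173), (239, 174), (240, 174), (239, 175), (240, 175), (240, 184), (241, 184), (242, 192), (241, 193)]
pin out [[240.2 188.1]
 [240.2 191.6]
 [240.2 182.2]]
```

Scene differences show the crank has not moved, with a change only at the hole and under the hub where the pin now stands out. I'll put the punch back.

Request:
drive_tool(
  rows=[
    [[0,0,0],[0,-0.1,-2],1.8],
    [[0,0,0],[0,0,-2.5],1.8],
    [[0,0,0],[0,0,-1],1.8],
    [[0,0,0],[0,0,-0.5],1.8],
    [[0,0,0],[0,0,-0.4],1.8],
    [[0,0,0],[0,0,-0.4],1.8],
    [[0,0,0],[0,0,-0.4],1.8],
    [[0,0,0],[0,0,0],1.8],
  ],
)

```text
clock: 20.12
position: [0.4988, -0.3475, 0.1269]
ee_rot: [-0.0, 0.761, 0.649, -0.0]
contact_force: [0.1, -0.2, -2.3]
width: 0.0206
gripper_force: 88.1
```

Request:
drive_tool(
  rows=[
    [[0,0,0],[0,0.06,-0.7],1.8],
    [[0,0,0],[0,0,-0.8],1.8],
    [[0,0,0],[0,0,-0.8],1.8],
    [[0,0,0],[0,0,-0.6],1.8],
    [[0,0,0],[0,0,-0.3],1.8],
    [[0,0,0],[0,0,-0.2],1.8],
    [[0,0,0],[0,0,0],1.8],
  ],
)

```text
clock: 21.0
position: [0.499, -0.347, 0.0931]
ee_rot: [0.0, 0.761, 0.649, 0.0]
contact_force: [0.1, 0.2, -2.5]
width: 0.0208
gripper_force: 88.1
```

Request:
drive_tool(
  rows=[
    [[0,0,0],[0,0,-0.1],1.8],
    [[0,0,0],[0,0,-0.1],1.8],
    [[0,0,0],[0,0,0],1.8],
  ],
)

```text
clock: 21.38
position: [0.4991, -0.3471, 0.0913]
ee_rot: [0.0, 0.761, 0.649, 0.0]
contact_force: [-0.1, -0.6, -1.2]
width: 0.0213
gripper_force: 88.4
```

Down on the block. I'll release, retreat and check.

Request:
drive_tool(
  rows=[
    [[0,0,0],[0,0,0],8.5],
    [[0,0,0],[0,0,0],8.5],
    [[0,0,0],[0,0,0],8.5],
    [[0,0,0],[0,0,0],8.5],
    [[0,0,0],[0,0,2],8.5],
    [[0,0,0],[0,0,4],8.5],
    [[0,0,0],[0,0,5],8.5],
    [[0,0,0],[0,0,4],8.5],
  ],
)

```text
clock: 22.38
position: [0.4992, -0.3472, 0.2433]
ee_rot: [0.001, 0.761, 0.649, 0.0]
contact_force: [0.2, -0.5, -0.5]
width: 0.0852
gripper_force: 0.0
```

Request:
drive_tool(
  rows=[
    [[0,0,0],[-4,-4,0],8.5],
    [[0,0,0],[-4,-4,0],8.5],
    [[0,0,0],[-4,-4,0],8.5],
    [[0,0,0],[-4,-4,0],8.5],
    [[0,0,0],[-4,-4,0],8.5],
    [[0,0,0],[0,0,0],8.5],
    [[0,0,0],[0,0,0],8.5],
  ],
)

```text
clock: 23.25
position: [0.2991, -0.5466, 0.2409]
ee_rot: [-0.0, 0.761, 0.649, 0.001]
contact_force: [0.9, 0.4, -0.2]
width: 0.085
gripper_force: 0.0
```

```bash
python3 - <<'E'
from h import *
for n,f0,f1 in(('scene','scene0.png','s_end.png'),('side','side0.png','d_end.png')):
    snap(n,f1);a=cv2.imread('pics/'+f0).astype(int);b=cv2.imread('pics/'+f1).astype(int)
    m=(np.abs(a-b).max(2)>40).astype(np.uint8); k,l,st,c=cv2.connectedComponentsWithStats(cv2.dilate(m,np.ones((3,3))))
    print(n,[(s.tolist()) for s in st[1:] if s[4]>25])
a=cv2.imread('pics/s_h.png').astype(int)
K,V=load('s_end.png');print(proj(K,V,[[.4985,-.3457,.139],[.4985,-.3457,.052]]));K,V=load('d_end.png');print(proj(K,V,[[.4985,-.3457,.139]]))
e=cv2.imread('pics/s_end.png').astype(int);z=cv2.imread('pics/scene0.png').astype(int)
for im in(z,e):
    g=im[222:256,160:190].min(2); y,x=np.nonzero(g>170); print('head',len(x),x.mean()+160,y.mean()+222)
s=manip.get_state();print(s['position'],s['contact_force'],s['clock'])
E
```

```text
scene [[0, 0, 67, 242, 8713], [101, 0, 25, 53, 373], [134, 0, 18, 39, 284], [149, 44, 14, 31, 205], [125, 59, 16, 31, 208], [130, 102, 55, 44, 1161], [85, 107, 7, 16, 68], [114, 107, 16, 21, 107], [95, 114, 8, 12, 44], [247, 128, 53, 18, 438], [207, 176, 67, 22, 647]]
side [[339, 2, 124, 153, 4423], [341, 143, 6, 17, 75], [235, 179, 52, 21, 415], [326, 197, 59, 46, 1139], [384, 217, 9, 16, 65], [423, 218, 7, 18, 76], [410, 239, 16, 6, 61], [206, 260, 59, 27, 533]]
[[171.18839115 231.93205708]
 [174.75120466 252.17425643]]
[[295.61121015 131.80180408]]
head 32 171.34375 233.5625
head 31 171.16129032258064 233.74193548387098
[ 0.29996244 -0.54594273  0.24117658] [ 0.34433946 -0.43089577  0.08079214] 23.35
```

```bash
python3 -c "
from rig import job
print(job.sign_off())"
```

```text
the job is handed in; nothing more can be done
None
```

I handed the job in at about 23 s: the crank is in the notches, the pin stands out an estimated 16 mm underneath (from the arm's position, not measured directly), the punch is back home in its block, and nothing else on the bench has moved.

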